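# Put the nesting cups away in the locked case

### The arm

A 7-joint arm with a two-finger parallel gripper is mounted at the origin on the work surface; the furniture and walls round the work are solid. World frame = base frame: x ahead of the robot, y to its left, z up, the work surface at z = 0. Lengths are in m, angles in degrees, forces in N, time in s.
With the tool pointing down it reaches from about 0.425 to 0.875 m from the base axis. Payload 4.7 kg.
Tool frame: the origin (TCP) lies between the finger pads; the fingertips stand 17 mm ahead of it and the grasp point (between the pads) lies 2 mm behind it (ctrl.finger_overhang is the distance from the TCP to the fingertips, in m); z points along the fingers, y is the line along which they close (so a half turn about z gives the same grasp; the last joint's range is limited). The gripper opens to 85 mm and grips with 20 to 120 N. Pads are 22 mm wide; open, the fingers measure 114 mm over their backs; the gripper's body (76 mm by 85 mm) begins 54 mm behind the grasp point. The pads swing forward as they close: fully open they stand 13 mm farther back than shut.
Start: joints at [-73.276, 18.392, -4.016, 83.108, 1.295, 78.541, -3.26], TCP at [0.178, 0.625, 0.248] pointing down, gripper open.
Joint ranges: [-163.93, 163.93], [-17.29, 119.83], [-79.2, 71.16], [3.27, 140.29], [-89.18, 269.18], [5.43, 117.66], [-154.24, 154.24]. Speed limits (degrees/s): [147.25, 147.25, 180, 180, 180, 180, 180].

### API

Orientations are given as a 3x3 rotation matrix whose columns are the frame's x, y, z axes.
In Python, from cell import ctrl gives the robot as it stands. The module is installed in compiled form; this text tells all that it offers. Calls block until the motion is done:
- ctrl.movep(position, orientation): joint-space move of the TCP to a pose.
- ctrl.movel(position, vel=0.15, attitude=None, contact_N=None): straight line of the TCP; attitude=None keeps the orientation; vel is the mean speed in m/s. With contact_N (N) it stops when the force on the tool has changed by that much, and returns True; else False.
- ctrl.goto_joints(angles): joint-space move.
- ctrl.set_gripper(opening): finger opening in m; the grip force is fixed at half the most; returns when the fingers have stopped.
- ctrl.hold(seconds).
- ctrl.ik(position, orientation): joint angles nearest the present ones, or None.
- ctrl.read_state(): the state.
- ctrl.snapshot(name): name is "scene" or "top"; returns the picture (420x560x3 uint8, red, green, blue); there is no depth.
- ctrl.calibration(name): a dict with "vfov" (degrees; the focal length in pixels is half the picture's height over the tangent of half this angle, whatever the lens; pixels are square), "cx", "cy" (the principal point, pixels), "R" (3x3) and "t" (3): a world point X has camera coordinates R X + t. Camera axes: x right, y down, z forward; pixel columns grow to the right and rows downward; lengths in m; the calibration is good to about 2 mm. A picture is of the moment at which its call begins. calibration takes no time and is no camera call.
A pose or a line that the arm cannot do raises ctrl.MotionError and nothing moves.
- ctrl.job_done(): hands the job in; it is judged then, once.
The state is a dict: "time_s": time; "qpos": joint angles; "joint_velocities": joint speeds; "tau": joint torques, N m; "eef_pos": TCP position; "ee_rot": TCP orientation; "wrist_force": force on the tool from outside, world axes, zero at the start; "wrist_torque": the same for the moment, N m; "width": finger opening in m; "grip_force": force on a finger pad.
Only numpy, scipy, OpenCV 4.12 (cv2) and the standard library are available. Lean on these libraries where they do the work, as an engineer would, in place of code of your own. Each camera call takes 0.05 s, during which the arm holds its last target. There are 200 camera calls.

### The job

Put the tapered mixing cups away in the small case: slide its safety tab aside, swing the latch right back towards the front and open the lid fully, then stack all the tapered cups in the case mouth-down, nested over one another in a single upright stack. Straight-sided pots do not nest, so stand any of them, whether on the table or left behind in the case, mouth-down on the white roller grid. Finally close the lid, swing the latch down over it and slide the safety tab fully home again; leave the sanding block and small tin alone.

Things in the scene. Friction and masses are not known exactly. Their poses are not given: they have to be found in the camera images.
- tab (a joint): safety tab on the lock block at the front of the case, a slide along the case's +y (the left side seen from the robot): 0 = locked, its tongue lies over the latch arm; 32 mm = end stop; slide it past 26 mm to free the latch. Stays where it is put (2 N of friction).
- tab_grip (a point): thumb piece of the tab, an upright black block 12 mm (along the case's x) by 18 mm (along its y), standing 34 mm high; point on its axis, 13 mm below its top and 18 mm above the tongue it stands on. x, y axes as the case.
- latch (a joint): latch angle: 0 = lies over the lid's front edge and holds it shut, grows as its free end is lifted and swung back towards the front (the robot), 2.6 = stop. Stiff hinge (0.06 Nm), stays where it is left. Swung to 2.3 or more it is folded forward, out of the way of a hand at the lid lip; at 1.5 it stands upright in the way. Cannot be lifted while the tab is locked.
- latch_grip (a point): finger grip on the latch arm, a steel block 16 mm (x) by 14 mm (y) in section that stands upright on the arm at latch 0 and ends 11 mm above this point; the arm itself (62 mm long, 6 mm thick) is 14 mm wide too; pinch across y. At latch 0 it lies 45 mm in x and 25 mm in z from the hinge line; it moves on an arc about latch_hinge.
- latch_hinge (a point): fixed point on the latch's hinge line, level with the middle of the grip; the hinge line is the case's y axis. Axes as the case.
- case_lid (a joint): lid angle: 0 = shut, grows as the front edge is lifted, 2.05 = stop. Stiff hinge (0.16 Nm): it stays where it is left.
- lid_grip (a point): lip of the lid, a black bar 14 mm wide (y) and 12 mm high that sticks out 43 mm forward from the lid's front edge, on the right of the latch, with free space under it; pinch it across y. Point: in the middle of its thickness and width, 25 mm in front of the lid's edge. At lid 0 it lies 165 mm in front (-x) of the hinge line and 2 mm above it; it moves on an arc about lid_hinge.
- lid_hinge (a point): fixed point on the lid's hinge line (along the case's y axis, on the far rim), level with the lid grip. Axes as the case.
- case_floor (a point): centre of the inner floor of the case (5 mm above the table): grey plastic case fixed to the table, 140 mm deep (x) by 190 mm wide (y), walls 104 mm high and 5 mm thick, lid 8 mm thick; the lock block (45 mm deep, its top level with the rim) is on the middle and left of its front (-x) face. x points away from the front, y to the left, z up. Three nested cups fit under the lid.
- cup_a_mid (a point): white plastic mixing cup, tapered, standing mouth-down like a truncated cone: 60 mm tall, 67 mm across the mouth rim at the foot, 47 mm across the closed end on top (about 52 mm across 15 mm below the top), wall 2 mm, 50 g. Point: on its axis, half-way up (30 mm above the surface it stands on); z up. Another cup set down over it nests and comes to rest 17 mm higher. May be absent (None).
- cup_b_mid (a point): white plastic mixing cup, tapered, standing mouth-down like a truncated cone: 60 mm tall, 67 mm across the mouth rim at the foot, 47 mm across the closed end on top (about 52 mm across 15 mm below the top), wall 2 mm, 50 g. Point: on its axis, half-way up (30 mm above the surface it stands on); z up. Another cup set down over it nests and comes to rest 17 mm higher. May be absent (None).
- cup_c_mid (a point): white plastic mixing cup, tapered, standing mouth-down like a truncated cone: 60 mm tall, 67 mm across the mouth rim at the foot, 47 mm across the closed end on top (about 52 mm across 15 mm below the top), wall 2 mm, 50 g. Point: on its axis, half-way up (30 mm above the surface it stands on); z up. Another cup set down over it nests and comes to rest 17 mm higher. May be absent (None).
- pot_out_mid (a point): white plastic pot with straight sides, standing mouth-down: a cylinder 62 mm in diameter and 60 mm tall, 80 g; it neither nests with the cups nor lets one nest over it. Point: on its axis, half-way up (30 mm above its foot); z up. May be absent (None). This one starts on the table.
- pot_in_mid (a point): white plastic pot with straight sides, standing mouth-down: a cylinder 62 mm in diameter and 60 mm tall, 80 g; it neither nests with the cups nor lets one nest over it. Point: on its axis, half-way up (30 mm above its foot); z up. May be absent (None). This one starts inside the shut case.
- drip_grid: white roller grid lying on the table, fixed, 168 mm (x) by 134 mm (y) where things can stand, 7 mm high; origin at the centre of its underside. Room for two pots, one at each end of its x axis, 42 mm from the centre.
- block: sanding block 64 x 102 x 26 mm, between case and robot; not to be disturbed
- tin: small lever-lid tin, 63 mm across and 51 mm high, between case and robot; not to be disturbed
Mind the look-alikes: they are no part of the job. Leave any pink look-alike of the part that bears cup_b_mid alone.

How it is judged:
By the outcome, as a careful person would: the job done as asked, in the order asked, and still so for the second after the job is handed in, with the robot touching nothing.
Of cup_a, cup_b, cup_c only 2 to 3 are there at a start; the rules pass over those that are not, and their reading is None.
Of pot_in, pot_out only 1 to 2 are there at a start; the rules pass over those that are not, and their reading is None.
At some moment in a run one of cup_a, cup_b, cup_c, pot_out may be knocked a few centimetres aside while the robot is not near it.
It also fails if it takes over 210 s, if anything falls off the work surface, if the arm or the gripper's body presses on something with over 40 N, if the wrist force passes 120 N, or if a joint passes its speed limit or range.

## Working session

There is one attempt and no reset: what is moved stays moved. The work goes in short steps, each a Python script; the robot and the scene stay as the last script left them, time stands still between calls to the robot, and variables do not carry over. Pictures are saved under pics/ and viewed, at most 14 in all, crops included, and the job is handed in when it is done.

```bash
mkdir -p pics; ls; python3 - <<'E'
from cell import ctrl
import cv2,numpy as np
for n in("scene","top"):
    im=ctrl.snapshot(n); cv2.imwrite(f"pics/{n}0.png",cv2.resize(im[:,:,::-1],(800,600),interpolation=cv2.INTER_CUBIC))
    np.save(f"pics/{n}0.npy",im)
    c=ctrl.calibration(n); print(n,c['vfov'],c['cx'],c['cy'],np.round(c['R'],4).tolist(),np.round(c['t'],4), "pos",np.round(-np.array(c['R']).T@c['t'],3), [k for k in c])
s=ctrl.read_state();print(s['time_s'],np.round(s['ee_rot'],3).tolist(),s['width'])
E
```

```text
pics
scene 42.095166748481525 285.1659445587625 201.09609146079063 [[0.589, -0.8081, 0.0049], [-0.478, -0.3533, -0.8041], [0.6516, 0.4713, -0.5944]] [-0.1924  0.3633  1.1258] pos [-0.447 -0.558  0.962] ['vfov', 'cx', 'cy', 'R', 't']
top 48.89340952328879 283.610888293447 212.32782555333813 [[0.0189, -0.9997, -0.0123], [-0.9967, -0.0178, -0.0789], [0.0786, 0.0137, -0.9968]] [0.1071 0.5185 1.1766] pos [0.422 0.1   1.215] ['vfov', 'cx', 'cy', 'R', 't']
0.1 [[-0.962, 0.274, -0.0], [0.274, 0.962, -0.002], [-0.0, -0.002, -1.0]] 0.08536035804733387
```

View pics/scene0.png

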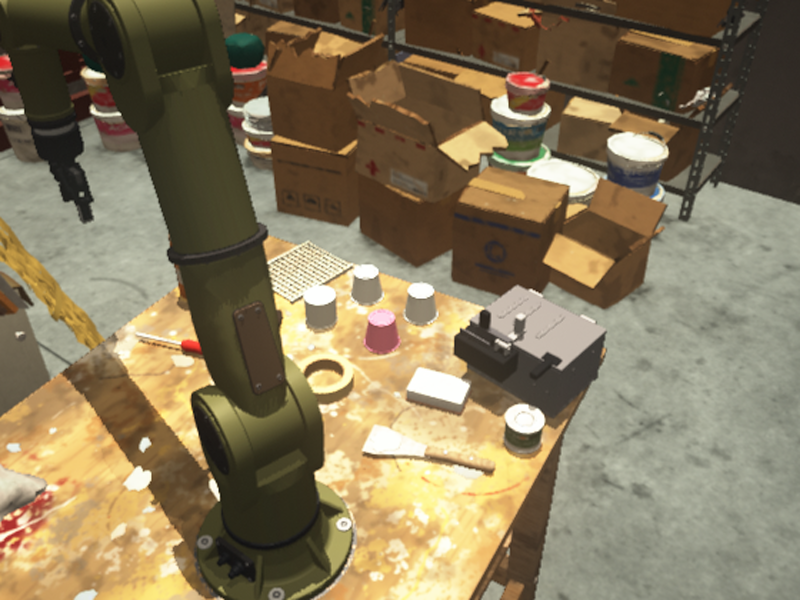

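View pics/top0.png

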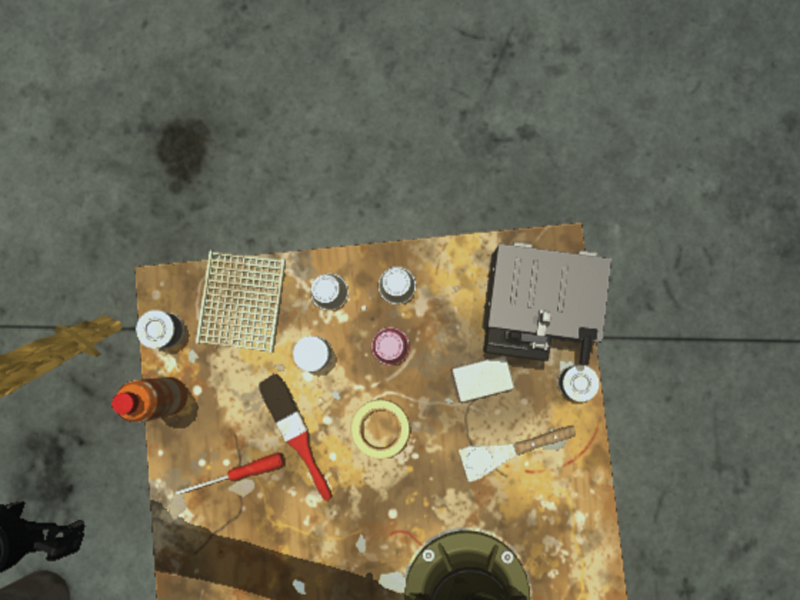

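Candidates, in display pixels of top0:
- **Cups:** two white tapered ones at (329,291) and (397,284).
- **Pink look-alike:** (390,345), to be left alone.
- **Pot:** the straight-sided white one at (313,354).
- **Tins:** one at (158,329) and one at (580,383).
- **Grid:** (240,300).
- **Case:** (545,300), with its lock block at (520,345) and lip at (587,340).

I'll check these choices in a close crop.

```bash
python3 - <<'E'
import cv2,numpy as np
T=np.load("pics/top0.npy")[:,:,::-1];S=np.load("pics/scene0.npy")[:,:,::-1]
def crop(I,x,y,w,h,k):
    return cv2.resize(I[y:y+h,x:x+w],None,fx=k,fy=k,interpolation=cv2.INTER_CUBIC)
a=np.hstack([crop(T,335,165,100,100,4),crop(S,315,195,100,100,4)])
b=np.hstack([crop(T,200,180,100,50,4)[:200],crop(S,205,180,100,50,4)])
b=cv2.resize(b,(800,200))
cv2.imwrite("pics/crop1.png",np.vstack([a,b]))
E
```

```text
(no output)
```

View pics/crop1.png

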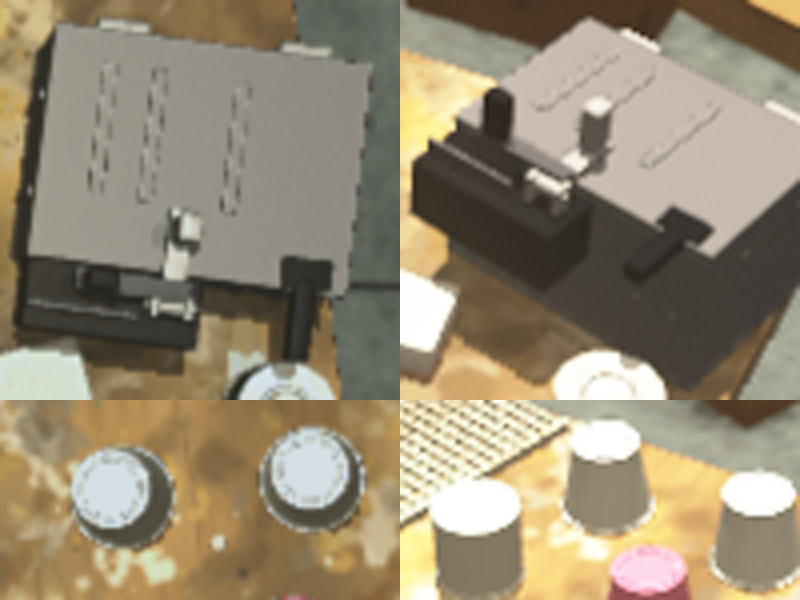

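```bash
cat > h.py <<'E'
import numpy as np,cv2
from cell import ctrl
C={}
for n in("scene","top"):
    c=ctrl.calibration(n);f=210/np.tan(np.radians(c['vfov']/2));R=np.array(c['R']);t=np.array(c['t'])
    C[n]=(f,c['cx'],c['cy'],R,t)
def ray(n,u,v):
    f,cx,cy,R,t=C[n];d=R.T@np.array([(u-cx)/f,(v-cy)/f,1]);return -R.T@t,d/np.linalg.norm(d)
def onz(n,u,v,z):
    o,d=ray(n,u,v);return o+d*(z-o[2])/d[2]
def tri(p,q):  # p in top, q in scene
    o1,d1=ray("top",*p);o2,d2=ray("scene",*q)
    s=np.linalg.lstsq(np.c_[d1,-d2],o2-o1,rcond=None)[0];a=o1+d1*s[0];b=o2+d2*s[1]
    return (a+b)/2,np.linalg.norm(a-b)
def proj(n,X):
    f,cx,cy,R,t=C[n];p=R@np.array(X)+t;return f*p[0]/p[2]+cx,f*p[1]/p[2]+cy
def white(n,im,lo,box):
    x0,y0,x1,y1=box;s=im[y0:y1,x0:x1].astype(int);m=((s.min(2)>lo)&(s.max(2)-s.min(2)<45)).astype(np.uint8)
    k,_,st,ce=cv2.connectedComponentsWithStats(m)
    return [(ce[i][0]+x0,ce[i][1]+y0,st[i]) for i in range(1,k) if st[i][4]>60]
E
python3 - <<'E'
from h import *
np.set_printoptions(precision=4,suppress=True)
tc=lambda u,v:(335+(u+.5)/4-.5,165+(v+.5)/4-.5)
sc=lambda u,v:(315+(u-400+.5)/4-.5,195+(v+.5)/4-.5)
for nm,a,b in[("BL",(53,26),(588,18)),("FL",(33,257),(458,120)),("FR",(347,293),(710,255)),("thumbtop",(97,276),(498,95)),("griptop",(184,216),(596,104)),("lipend",(294,359),(638,265))]:
    print(nm,*tri(tc(*a),sc(*b)))
print("BR",onz("top",*tc(370,66),.115))
T=np.load("pics/top0.npy");S=np.load("pics/scene0.npy")
for lo in(150,190,):
  for x in white("top",T,lo,(190,180,310,270)):print(lo,x,onz("top",x[0],x[1],.06),onz("top",x[0],x[1],.03))
for n,cs in(("top",[(210,252),(285,258),(273,352),(196,343)]),("scene",[(307,242),(354,265),(300,300)])):
  for c in cs:print("grid",n,onz(n,c[0]*.7,c[1]*.7,.007))
print("tin",onz("top",.7*580,.7*383,.051),"block",[onz("top",.7*u,.7*v,.026) for u,v in((453,369),(507,360),(514,388),(461,402))])
E
```

```text
BL [ 0.6126 -0.0389  0.1108] 0.0030101947878662565
FL [ 0.4726 -0.0274  0.1101] 0.0011626781977095327
FR [ 0.4537 -0.2123  0.1117] 0.001928514261309599
thumbtop [ 0.4608 -0.0598  0.1524] 0.0024199685770123045
griptop [ 0.4958 -0.1093  0.1468] 0.0005760376241717413
lipend [ 0.4157 -0.1825  0.1153] 0.004017883767298587
BR [ 0.59   -0.2266  0.115 ]
150 (np.float64(276.8863636363636), np.float64(196.58766233766232), array([ 77,   7,  20,  20, 308], dtype=int32)) [0.5528 0.1338 0.06  ] [0.5562 0.1347 0.03  ]
150 (np.float64(226.99013157894737), np.float64(201.5559210526316), array([ 27,  12,  20,  20, 304], dtype=int32)) [0.538  0.2591 0.06  ] [0.541  0.2633 0.03  ]
150 (np.float64(271.8354430379747), np.float64(241.71729957805906), array([ 73,  53,  19,  19, 237], dtype=int32)) [0.4392 0.1441 0.06  ] [0.4397 0.1453 0.03  ]
150 (np.float64(216.70936902485658), np.float64(248.20458891013385), array([ 15,  55,  25,  32, 523], dtype=int32)) [0.4205 0.2815 0.06  ] [0.4204 0.2862 0.03  ]
190 (np.float64(277.0428015564202), np.float64(196.99610894941634), array([ 78,   8,  19,  19, 257], dtype=int32)) [0.5517 0.1334 0.06  ] [0.5551 0.1342 0.03  ]
190 (np.float64(227.10887096774195), np.float64(201.7540322580645), array([ 28,  13,  19,  19, 248], dtype=int32)) [0.5375 0.2588 0.06  ] [0.5405 0.2629 0.03  ]
190 (np.float64(216.74229074889868), np.float64(247.22907488986783), array([ 15,  56,  24,  24, 454], dtype=int32)) [0.4229 0.2815 0.06  ] [0.4229 0.2862 0.03  ]
grid top [0.6065 0.4806 0.007 ]
grid top [0.5977 0.3408 0.007 ]
grid top [0.4238 0.357  0.007 ]
grid top [0.4376 0.4992 0.007 ]
grid scene [0.6048 0.4803 0.007 ]
grid scene [0.5975 0.339  0.007 ]
grid scene [0.4371 0.3482 0.007 ]
tin [ 0.3799 -0.1918  0.051 ] block [array([0.3995, 0.0287, 0.026 ]), array([ 0.4174, -0.0678,  0.026 ]), array([ 0.3679, -0.0806,  0.026 ]), array([0.3412, 0.0136, 0.026 ])]
```

```bash
cat >> h.py <<'E'
yaw=np.radians(-5.8);CC=np.array([.5322,-.1263])
cx_=np.array([np.cos(yaw),np.sin(yaw)]);cy_=np.array([-np.sin(yaw),np.cos(yaw)])
def W(x,y,z):return np.array([*(CC+x*cx_+y*cy_),z])
def toC(X):d=np.array(X[:2])-CC;return np.array([d@cx_,d@cy_,X[2]])
def att(tilt=0,yw=None):
    """tool down, closing along y at heading yw; tilt>0 swings the gripper body towards the robot (tool points +x), rad"""
    yw=yaw if yw is None else yw
    y=np.array([-np.sin(yw),np.cos(yw),0]);x=np.array([np.cos(yw),np.sin(yw),0])
    z=np.array([0,0,-1])*np.cos(tilt)+x*np.sin(tilt)
    return np.c_[np.cross(y,z),y,z]
def st(msg=""):
    s=ctrl.read_state();print(msg,"t%.1f"%s['time_s'],"case",np.round(toC(s['eef_pos']),4),"w%.4f g%.0f"%(s['width'],s['grip_force']),"F",np.round(s['wrist_force'],1));return s
H=np.array([-.083,.0132,.111]) # latch hinge, case frame
def latch(a):
    r=np.hypot(45,25)/1e3;p=np.arctan2(25,45)+a;return W(H[0]+r*np.cos(p),H[1],H[2]+r*np.sin(p))
LH=np.array([.07,-.0677,.108])
def lid(a):
    p=np.pi-np.arctan2(2,165)-a;r=.165;return W(LH[0]+r*np.cos(p),LH[1],LH[2]+r*np.sin(p))
def snap(n,name,box=None,k=1):
    im=ctrl.snapshot(n);np.save(f"pics/{name}.npy",im)
    if box:x,y,w,h=box;cv2.imwrite(f"pics/{name}.png",cv2.resize(im[y:y+h,x:x+w,::-1],None,fx=k,fy=k,interpolation=cv2.INTER_CUBIC))
    return im
E
python3 - <<'E'
from h import *
A=att()
ctrl.set_gripper(.030)
ctrl.movep(W(-.0777,.060,.23),A);st("above")
hit=ctrl.movel(W(-.0777,.060,.142),.08,contact_N=6);st(f"down {hit}")
ctrl.set_gripper(0);st("closed")
np.set_printoptions(precision=3,suppress=True)
for t in(-.6,-.3,0,.3,.6):
  print(t,[ctrl.ik(latch(a),att(t)) is not None for a in(0,.5,1,1.5,2,2.3,2.5)],[ctrl.ik(lid(a),att(t)) is not None for a in(0,.5,1,1.5,2,2.05)])
E
```

```text
above t3.3 case [-0.0775  0.0609  0.23  ] w0.0301 g0 F [-0.5 -0.3  0.6]
down True t4.4 case [-0.0784  0.0599  0.1422] w0.0300 g2 F [-0.5  0.4  5.4]
closed t4.6 case [-0.0782  0.0596  0.143 ] w0.0169 g63 F [-2.4 -1.   9.2]
-0.6 [True, True, True, True, True, True, True] [True, True, True, True, False, False]
-0.3 [True, True, True, True, True, True, True] [True, True, True, True, True, True]
0 [True, True, True, True, True, True, True] [True, True, True, True, True, True]
0.3 [True, True, True, True, True, True, True] [True, True, True, True, True, True]
0.6 [True, False, False, False, False, False, False] [False, False, True, True, True, True]
```

```bash
python3 - <<'E'
from h import *
y0=toC(ctrl.read_state()['eef_pos'])
ctrl.movel(W(y0[0],y0[1]+.033,y0[2]+.001),.05,contact_N=15);st("slid")
ctrl.set_gripper(.036);st()
p=toC(ctrl.read_state()['eef_pos']);ctrl.movel(W(p[0],p[1],.20),.15);st("up")
np.set_printoptions(precision=3,suppress=True)
# latch: check pos
g=latch(0);ctrl.movel(g+[0,0,.05],.15,attitude=att())
hit=ctrl.movel(g+[0,0,.001],.08,contact_N=6);st(f"latch {hit}");print(toC(g))
ctrl.set_gripper(0);st("closed")
E
```

```text
slid t5.1 case [-0.0779  0.0854  0.143 ] w0.0167 g64 F [0.6 2.  3.5]
 t5.5 case [-0.0787  0.0824  0.1424] w0.0361 g0 F [-0.1  0.4 -0.2]
up t6.0 case [-0.0789  0.0823  0.1996] w0.0357 g0 F [ 0.1 -0.3 -0.5]
latch False t7.4 case [-0.038  0.013  0.137] w0.0360 g0 F [0.2 0.1 0.4]
[-0.038  0.013  0.136]
closed t7.8 case [-0.037  0.011  0.138] w0.0131 g59 F [-0.2 -5.2  1.3]
```

```bash
python3 - <<'E'
from h import *
ctrl.set_gripper(.034);st()
p=toC(ctrl.read_state()['eef_pos']);ctrl.movel(W(p[0],p[1],.20),.2)
ctrl.movel(W(-.078,.084,.20),.2,attitude=att())
print(ctrl.movel(W(-.078,.084,.1435),.1,contact_N=6));ctrl.set_gripper(0);st("closed")
ctrl.hold(.3);s=st()
print(ctrl.movel(W(-.078,.0925,.1435),.03,contact_N=30));ctrl.hold(.2);st("slid")
im=snap("top","tab")
ctrl.set_gripper(.030);st()
p=toC(ctrl.read_state()['eef_pos']);ctrl.movel(W(p[0],p[1],.20),.2);st()
snap("top","tab2",(335,165,120,110),5)
E
```

```text
t8.1 case [-0.0379  0.0137  0.1371] w0.0340 g0 F [-0.2  0.4 -0. ]
True
closed t10.0 case [-0.0789  0.0832  0.1429] w0.0171 g71 F [-3.7  0.6 11.6]
 t10.3 case [-0.0789  0.0832  0.1429] w0.0167 g71 F [-4.1  1.7 12.9]
False
slid t11.0 case [-0.0788  0.0891  0.1429] w0.0169 g71 F [-4.2 -7.   2.2]
 t11.3 case [-0.0777  0.093   0.1434] w0.0299 g0 F [ 0.6  0.3 -0.7]
 t11.8 case [-0.0773  0.0934  0.2006] w0.0301 g0 F [-1.3 -0.5 -0.9]
```

View pics/tab2.png

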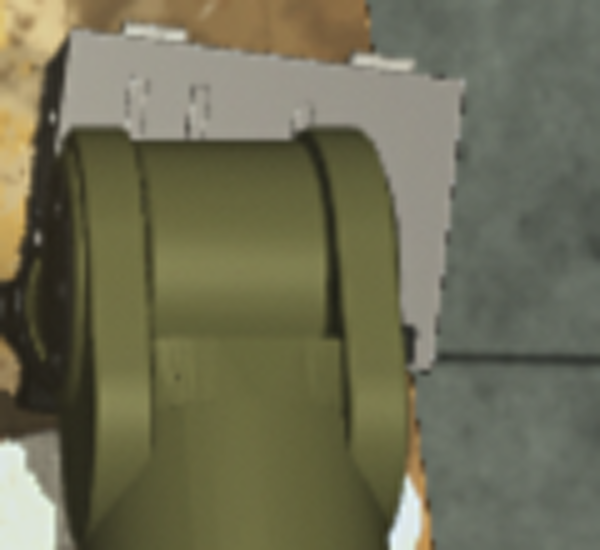

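```bash
python3 - <<'E'
from h import *
g=latch(0)
ctrl.movel(g+[0,0,.06],.2,attitude=att())
ctrl.movel(g+[0,0,.002],.1,contact_N=8);ctrl.set_gripper(0);st("closed")
for a in np.arange(.15,2.51,.15):
    ctrl.movel(latch(a),.12)
    s=ctrl.read_state();F=np.linalg.norm(s['wrist_force']);e=np.array(s['eef_pos'])-latch(a)
    print("%.2f F%.1f w%.4f err"%(a,F,s['width']),np.round(e*1e3,1))
    if F>35 or s['width']<.01:break
st()
E
```

```text
closed t13.4 case [-0.0372  0.0108  0.1391] w0.0130 g60 F [ 0.  -5.6  0.5]
0.15 F7.0 w0.0128 err [ 1.8 -2.6  1.3]
0.30 F6.4 w0.0129 err [ 2.2 -2.6  1.5]
0.45 F6.9 w0.0127 err [ 2.8 -2.6  1.9]
0.60 F7.6 w0.0127 err [ 3.6 -2.6  2.5]
0.75 F10.1 w0.0129 err [ 4.8 -2.7  3. ]
0.90 F11.8 w0.0126 err [ 5.9 -2.8  3.8]
1.05 F12.5 w0.0129 err [ 6.7 -2.8  4.8]
1.20 F15.0 w0.0130 err [ 7.9 -2.9  5.9]
1.35 F19.2 w0.0128 err [ 9.1 -3.   7.2]
1.50 F24.9 w0.0128 err [10.3 -2.9  8.6]
1.65 F30.1 w0.0130 err [11.  -3.   9.8]
1.80 F34.3 w0.0130 err [10.6 -2.9 10.2]
1.95 F36.7 w0.0126 err [ 9.5 -2.7  9.8]
 t16.7 case [-0.1132  0.0115  0.1533] w0.0126 g83 F [-1.6 -3.1 36.5]
```

```bash
sed -i 's/H=np.array(\[-.083,.0132/H=np.array([-.083,.0110/' h.py; python3 - <<'E'
from h import *
def ang():
    p=toC(ctrl.read_state()['eef_pos'])-H;return np.arctan2(p[2],p[0])-np.arctan2(25,45),np.hypot(p[0],p[2])
print(ang())
for k in range(3):
    a,_=ang();ctrl.set_gripper(.03);ctrl.movel(latch(a),.1);ctrl.set_gripper(0);st("regrip")
    for b in np.arange(a+.12,min(a+.75,2.6),.12):
        ctrl.movel(latch(b),.12)
        if np.linalg.norm(ctrl.read_state()['wrist_force'])>32:break
    print(b,ang());st()
    if ang()[0]>2.42:break
E
```

```text
(np.float64(1.6834298641519139), np.float64(0.05198557210347753))
regrip t17.6 case [-0.1135  0.0114  0.1524] w0.0131 g58 F [-1.3  1.1 -0.4]
2.4034298641519145 (np.float64(2.363058275152585), np.float64(0.049957639818706566))
 t19.1 case [-0.1311  0.0116  0.1244] w0.0129 g58 F [-0.2  2.5  7.4]
regrip t19.9 case [-0.1327  0.0116  0.1248] w0.0130 g58 F [-0.4  2.6  1. ]
2.483058275152585 (np.float64(2.4734027257975955), np.float64(0.05175438526087819))
 t20.1 case [-0.1341  0.0116  0.1193] w0.0131 g58 F [-4.1  3.6  7.8]
```

```bash
cat >> h.py <<'E'
def lang():
    p=toC(ctrl.read_state()['eef_pos'])-LH;return np.pi-np.arctan2(2,165)-np.arctan2(p[2],p[0]),np.hypot(p[0],p[2])
def swing(target,n=6,dw=.032,tl=lambda a:-.15*a):
    sg=None
    for k in range(n):
        a,r=lang();
        if sg is None: sg=np.sign(target-a)
        print("regrip at %.3f r%.4f"%(a,r))
        if abs(a-target)<.03:break
        if k:ctrl.set_gripper(dw);ctrl.movel(lid(a),.1,attitude=att(tl(a)))
        ctrl.set_gripper(0);b=a
        if ctrl.read_state()['width']<.009:st("LOST");break
        while abs(b-target)>1e-6:
            b=b+sg*min(.12,abs(target-b));ctrl.movel(lid(b),.25,attitude=att(tl(b)))
            if np.linalg.norm(ctrl.read_state()['wrist_force'])>25:break
        st("swung to %.2f"%b)
E
python3 - <<'E'
from h import *
ctrl.set_gripper(.03);p=np.array(ctrl.read_state()['eef_pos']);ctrl.movel(p+[0,0,.09],.2);
g=lid(0);ctrl.movel(g+[0,0,.09],.25,attitude=att());ctrl.set_gripper(.034)
print(ctrl.movel(g+[0,0,.001],.12,contact_N=8));st("lip")
ctrl.set_gripper(0);st("closed");swing(2.03)
E
```

```text
False
lip t22.7 case [-0.0944 -0.0678  0.1116] w0.0342 g0 F [0.4 0.8 0.4]
closed t23.0 case [-0.0942 -0.067   0.112 ] w0.0129 g60 F [-0.2  3.2  6.5]
regrip at 0.012 r0.1643
swung to 2.03 t27.4 case [ 0.144  -0.07    0.2558] w0.0121 g58 F [-5.  -3.6 -8. ]
regrip at 2.023 r0.1653
```

```bash
python3 - <<'E'
from h import *
ctrl.movel(lid(2.06),.1);st();ctrl.set_gripper(.036)
p=np.array(ctrl.read_state()['eef_pos']);R=np.array(ctrl.read_state()['ee_rot'])
ctrl.movel(p-R[:,2]*.06,.2);st()
ctrl.movep(np.array([.46,.20,.30]),att(0,0));st()
im=np.hstack([snap("top","o1"),snap("scene","o2")])
cv2.imwrite("pics/open.png",np.hstack([cv2.resize(im[150:290,190:450,::-1],(420,226),interpolation=2),np.zeros((226,10,3),np.uint8)]))
t=cv2.resize(im[140:290,200:450,::-1],(800,480));cv2.imwrite("pics/openT.png",t)
E
```

```text
t27.7 case [ 0.1476 -0.0701  0.2543] w0.0123 g59 F [-5.7 -5.3 -7.5]
 t28.5 case [ 0.1683 -0.0668  0.3128] w0.0362 g0 F [ 0.1 -0.1 -0.6]
 t30.2 case [-0.1037  0.3165  0.3002] w0.0359 g0 F [ 0.  1. -1.]
```

View pics/openT.png

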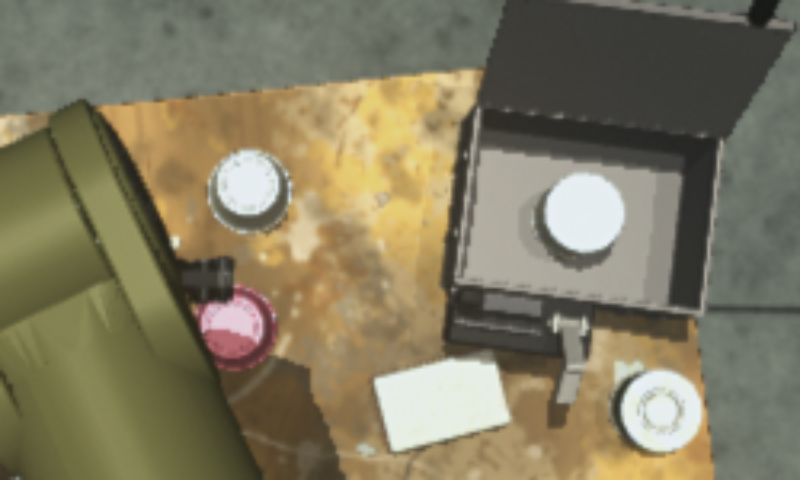

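Top view shows the lid open and the latch folded forward. A straight pot sits mid-case at crop (583,213), the cup at (248,185) and pink at (235,325). I'll move the inner pot to the far end of the grid first.

```bash
cat >> h.py <<'E'
G=np.array([.516,.418]);gy=np.radians(-5.2);gx=np.array([np.cos(gy),np.sin(gy)])
def find(im,X,z,win=14,lo=185):
    u,v=map(int,proj("top",[X[0],X[1],z]));w=[b for b in white("top",im,lo,(u-win,v-win,u+win,v+win))]
    if not w:return None
    b=max(w,key=lambda b:b[2][4]);q=b[2];c=(q[0]+u-win+(q[2]-1)/2,q[1]+v-win+(q[3]-1)/2)
    print("blob",np.round(b[:2],1),"box",np.round(c,1),q[2:]);return onz("top",(b[0]+c[0])/2,(b[1]+c[1])/2,z)
def pick(X,base,h=.046,yw=None,wo=.085,top=.26):
    ctrl.set_gripper(wo);A=att(0,yw);p=np.array([X[0],X[1],top]);ctrl.movep(p,A)
    hit=ctrl.movel([X[0],X[1],base+h],.15,contact_N=8);st(f"at pick hit={hit}")
    if hit:return False
    ctrl.set_gripper(0);s=st("gripped");ctrl.movel([X[0],X[1],top],.2);st("lifted");return s['width']
def place(X,base,h=.046,yw=None,wo=.085,top=.26,drop=.006):
    A=att(0,yw);ctrl.movep([X[0],X[1],top],A);ctrl.movel([X[0],X[1],base+h+.012],.2)
    hit=ctrl.movel([X[0],X[1],base+h-drop],.03,contact_N=5);s=st(f"set down hit={hit}")
    ctrl.set_gripper(wo);ctrl.movel([X[0],X[1],top],.2)
E
python3 - <<'E'
from h import *
im=np.load("pics/o1.npy")
X=onz("top",200+583.5/3.2-.5,140+213.5/3.2-.5,.065)
P=find(im,X,.065,17,200);print(X,P,toC(P))
print(pick(P,.005))
im=snap("top","o3");print("cups",find(im,[.5517,.1334],.06),find(im,[.5378,.259],.06),find(im,[.425,.2815],.06))
F=G+.042*gx;place(F,.007,yw=gy)
E
```

```text
blob [382.3 205.8] box [382.5 206. ] [ 24  25 465]
[ 0.53262202 -0.12858704  0.065     ] [ 0.53339476 -0.13002901  0.065     ] [ 0.00156548 -0.00358918  0.065     ]
at pick hit=False t33.7 case [ 0.0023 -0.0037  0.0519] w0.0851 g0 F [-0.7  0.1 -1. ]
gripped t34.1 case [ 0.0024 -0.0036  0.0521] w0.0594 g65 F [-1.7  0.5  5.7]
lifted t35.2 case [ 0.0008 -0.0034  0.2587] w0.0599 g65 F [-0.5  0.2 -0.5]
0.05944306228956544
blob [277.  196.8] box [277.  196.5] [ 19  20 295]
blob [227.  201.7] box [227.  201.5] [ 19  20 292]
blob [216.7 247.1] box [216.5 247. ] [ 24  25 469]
cups [0.55255712 0.1335576  0.06      ] [0.53788634 0.25909974 0.06      ] [0.42339409 0.281921   0.06      ]
set down hit=True t38.8 case [-0.0289  0.5407  0.0544] w0.0596 g65 F [-1.4 -0.7  4.6]
```

```bash
python3 - <<'E'
from h import *
im=snap("top","o4");P=find(im,[.5526,.1336],.06,16);print(P)
w=pick(P,0,h=.044,wo=.075)
if w and .04<w<.06:
    S=W(0,0,0);place(S,.005,h=.044,wo=.072)
    ctrl.hold(.1);im=snap("top","o5");print(find(im,[.5379,.2591],.06,16),find(im,[.4234,.2819],.06,16))
    print("pot@grid",find(im,[*(G+.042*gx)],.067,17,200),G+.042*gx)
E
```

```text
blob [276.9 196.8] box [277.  196.5] [ 19  20 299]
[0.55265093 0.13360509 0.06      ]
at pick hit=False t43.4 case [-0.0052  0.2609  0.0449] w0.0749 g0 F [-1.1 -0.4  0.2]
gripped t43.7 case [-0.0052  0.261   0.0457] w0.0522 g61 F [-2.7 -0.5  7.3]
lifted t45.0 case [-0.0066  0.2604  0.2587] w0.0521 g62 F [-0.3 -0.6 -0.8]
set down hit=True t47.5 case [0.0006 0.0001 0.0507] w0.0524 g63 F [-0.9  0.4  6. ]
blob [225.3 208.4] box [226. 205.] [ 19  23 271]
blob [216.6 247.5] box [216.5 248.5] [ 24  28 483]
[0.52499247 0.2621984  0.06      ] [0.42101491 0.28193755 0.06      ]
blob [165.6 192.5] box [165.5 192.5] [ 24  24 452]
pot@grid [0.55741587 0.41321839 0.067     ] [0.55782714 0.41419343]
```

```bash
python3 - <<'E'
from h import *
im=snap("top","o6",(130,160,200,130),4);print(find(im,[.51,.262],.06,20),find(im,[.423,.2819],.06,18))
E
```

```text
blob [225.3 210.1] box [226.  207.5] [ 19  28 329]
blob [216.5 247.9] box [216.5 249.5] [ 24  30 495]
[0.51957605 0.26193897 0.06      ] [0.4192231  0.28194909 0.06      ]
```

View pics/o6.png

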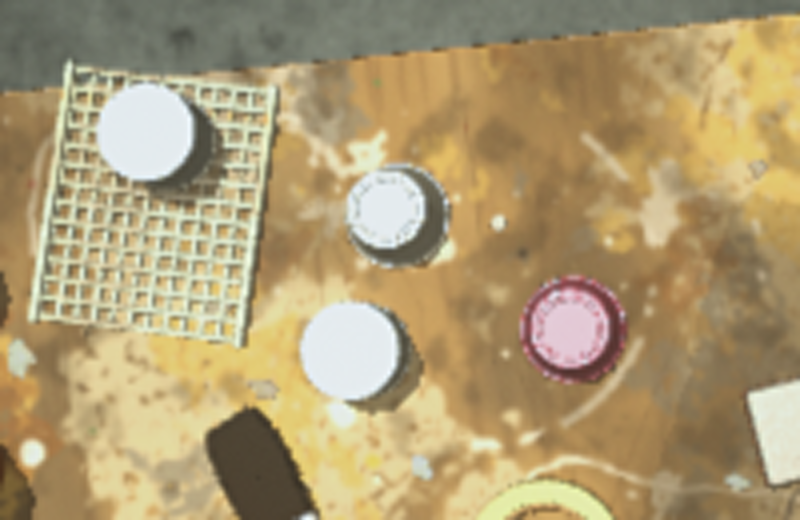

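```bash
python3 - <<'E'
from h import *
P=onz("top",226.3,211.7,.06);Q=onz("top",217.0,247.5,.06);print(P,Q)
ctrl.hold(.1);im=snap("top","o7");print(find(im,P,.06,11))
w=pick(P,0,h=.044,wo=.075)
if w and .04<w<.06:
    S=W(0,0,0);place(S,.022,h=.044,wo=.072,drop=.012)
    im=snap("top","o8");print(find(im,Q,.06,14),[find(im,G+.042*gx,.067,17,200)])
E
```

```text
[0.512355   0.26014554 0.06      ] [0.42225919 0.28083634 0.06      ]
blob [225.6 211.2] box [226.  210.5] [ 19  22 304]
[0.51444144 0.26142043 0.06      ]
at pick hit=False t52.7 case [-0.0581  0.3829  0.0449] w0.0749 g0 F [0.5 0.6 0.4]
gripped t53.0 case [-0.0582  0.3831  0.0457] w0.0525 g61 F [-1.8 -0.6  7.9]
lifted t54.3 case [-0.0595  0.3821  0.2587] w0.0526 g62 F [-0.6  0.4  0.1]
set down hit=True t57.3 case [0.     0.0001 0.0653] w0.0526 g62 F [ 0.8 -0.7  1.2]
blob [216.7 247.2] box [216.5 247.5] [ 24  26 471]
blob [165.6 192.5] box [165.5 192.5] [ 24  24 452]
[0.42263971 0.28190428 0.06      ] [array([0.55741587, 0.41321839, 0.067     ])]
```

```bash
python3 - <<'E'
from h import *
w=pick([.4225,.2815],0);N=G-.042*gx
if w and w>.05:
    place(N,.007,yw=gy)
    ctrl.movep([.46,.10,.32],att(0,0))
    a=snap("top","p1");b=snap("scene","p2")
    r=lambda I,x,y,w,h:cv2.resize(I[y:y+h,x:x+w,::-1],(400,300),interpolation=2)
    cv2.imwrite("pics/p.png",np.vstack([np.hstack([r(a,130,165,120,90),r(b,150,150,120,90)]),np.hstack([r(a,330,140,120,90),r(b,310,180,120,90)])]))
E
```

```text
at pick hit=False t62.2 case [-0.1498  0.3951  0.0468] w0.0848 g0 F [-0.1 -0.5  0.4]
gripped t62.5 case [-0.1499  0.3952  0.0473] w0.0609 g64 F [-1.2 -0.7  7.7]
lifted t63.8 case [-0.1509  0.3941  0.2587] w0.0609 g65 F [-0.5  0.5 -0. ]
set down hit=True t66.0 case [-0.1129  0.5399  0.0547] w0.0608 g65 F [ 0.4 -0.5  3.6]
```

View pics/p.png

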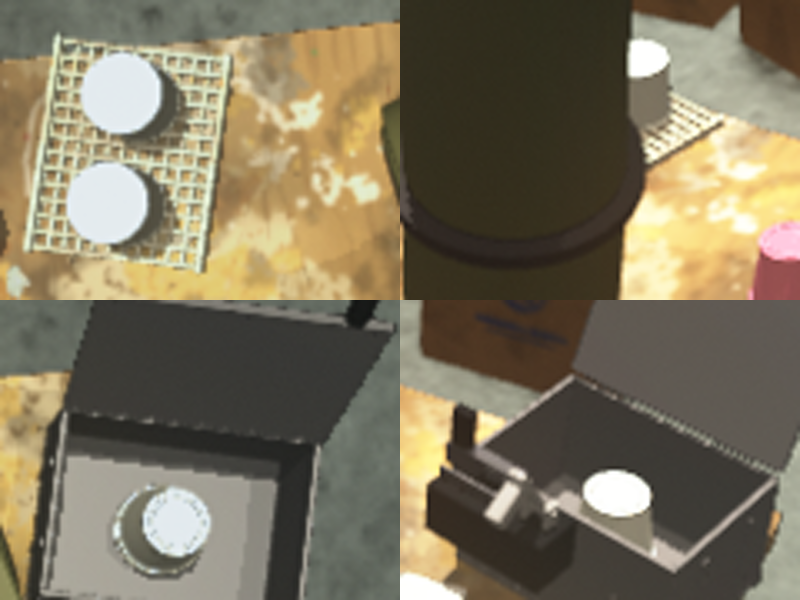

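```bash
python3 - <<'E'
from h import *
S=W(0,0,.082);u,v=proj("top",S);print("expected crop",(u-330)*400/120,(v-140)*400/120+300, "base",[( a-b)*400/120 for a,b in zip(proj("top",W(0,0,.005)),(330,140))])
tl=lambda a:-.15*a
A=att(tl(2.05));p=lid(2.05);z=A[:,2]
ctrl.set_gripper(.036);ctrl.movep(W(0,-.0677,.36),att());ctrl.movep(p-z*.07,A)
print(ctrl.movel(p,.1,contact_N=8));st("lip");print(lang())
ctrl.set_gripper(0);st("closed");swing(0.0,tl=tl,n=5)
E
```

```text
expected crop 174.30582586312767 519.1213337210462 base [np.float64(154.67183785829414), np.float64(228.2303976235188)]
False
lip t72.3 case [ 0.148  -0.0675  0.2552] w0.0361 g0 F [-0.5  0.7  0.4]
(np.float64(2.0462534541372204), np.float64(0.16656280725189354))
closed t72.7 case [ 0.1481 -0.0702  0.2548] w0.0119 g58 F [ 1.  -4.7  2.6]
regrip at 2.048 r0.1663
swung to 0.01 t77.1 case [-0.0958 -0.0671  0.1134] w0.0121 g94 F [-13.8   4.4  20.9]
regrip at 0.020 r0.1659
```

```bash
cat >> h.py <<'E'
def ang():
    p=toC(ctrl.read_state()['eef_pos'])-H;return np.arctan2(p[2],p[0])-np.arctan2(25,45),np.hypot(p[0],p[2])
E
python3 - <<'E'
from h import *
ctrl.set_gripper(.034);p=lid(0);ctrl.movel(p+[0,0,.06],.2,attitude=att());ctrl.set_gripper(0)
print(ctrl.movel(p+[0,0,.008],.05,contact_N=15));st("press")
ctrl.movel(p+[0,0,.10],.2);ctrl.set_gripper(.03)
g=latch(2.47);ctrl.movel(g+[0,0,.09],.25)
print(ctrl.movel(g,.1,contact_N=8));st("latch");ctrl.set_gripper(0);st("closed")
for k in range(6):
    a,r=ang();print("at",a,r)
    if a<.06 or ctrl.read_state()['width']<.01:break
    if k:ctrl.set_gripper(.03);ctrl.movel(latch(a),.1);ctrl.set_gripper(0)
    b=a
    while b>0:
        b=max(0,b-.12);ctrl.movel(latch(b),.12)
        if np.linalg.norm(ctrl.read_state()['wrist_force'])>28:break
    st("to %.2f"%b)
E
```

```text
True
press t79.1 case [-0.0951 -0.0677  0.133 ] w0.0000 g8 F [-5.8  1.9 16.9]
False
latch t81.6 case [-0.1333  0.011   0.1199] w0.0301 g0 F [-0.5 -0.6  0.1]
closed t81.8 case [-0.1334  0.0117  0.1199] w0.0126 g58 F [0.8 3.3 1.1]
at 2.4589190556439284 0.05113931431239873
to 0.00 t87.1 case [-0.0417  0.0105  0.1358] w0.0129 g67 F [-13.3   3.5   0.6]
at 0.03416887454220119 0.048194071854465094
```

```bash
python3 - <<'E'
from h import *
ctrl.set_gripper(.03);g=latch(0);ctrl.movel(g+[0,0,.06],.2,attitude=att());ctrl.set_gripper(0)
print(ctrl.movel(g+[0,0,.015],.05,contact_N=15));st("press latch")
ctrl.movel(g+[0,0,.08],.2);ctrl.set_gripper(.032)
ctrl.movel(W(-.078,.0905,.21),.25)
print(ctrl.movel(W(-.078,.0905,.1445),.1,contact_N=8));st();ctrl.set_gripper(0);ctrl.hold(.2);st("closed")
print(ctrl.movel(W(-.078,.056,.144),.04,contact_N=40));ctrl.hold(.3);st("slid")
ctrl.set_gripper(.030);ctrl.hold(.1);s=st()
p=toC(s['eef_pos']);ctrl.movel(W(p[0],p[1],.22),.2)
ctrl.movep([.46,.20,.32],att(0,0))
a=snap("top","q1");b=snap("scene","q2")
r=lambda I,x,y,w,h:cv2.resize(I[y:y+h,x:x+w,::-1],(400,400),interpolation=2)
cv2.imwrite("pics/q.png",np.hstack([r(a,335,165,100,100),r(b,315,195,100,100)]))
E
```

```text
True
press latch t88.9 case [-0.0376  0.011   0.169 ] w0.0001 g6 F [-4.   1.  11.6]
False
 t91.0 case [-0.0775  0.0903  0.1449] w0.0319 g0 F [ 0.  -1.1  0.3]
closed t91.5 case [-0.0773  0.0891  0.1455] w0.0168 g59 F [-1.9 -5.2  7. ]
False
slid t92.8 case [-0.0777  0.0573  0.1455] w0.0168 g60 F [-4.3  0.9 11.9]
 t93.2 case [-0.078   0.0562  0.1439] w0.0298 g0 F [-1.1  0.6  0.1]
```

View pics/q.png

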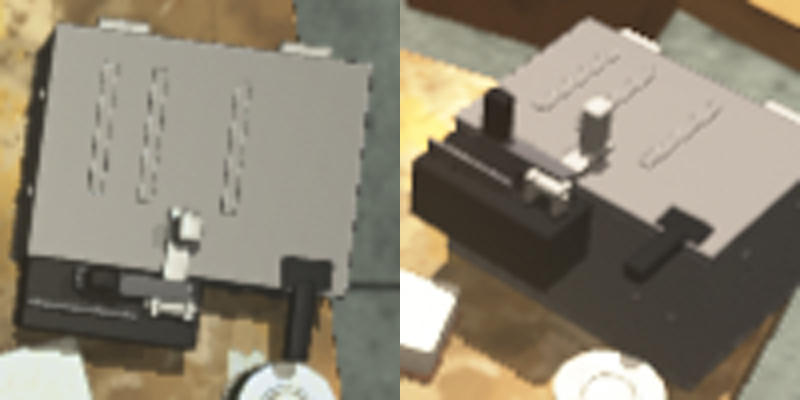

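The case looks the same as at the start: tab home, latch down, lid shut. The tab travelled 31.8 mm back to its stop.

```bash
python3 - <<'E'
from h import *
print(ctrl.job_done())
E
```

```text
the job is handed in; nothing more can be done
None
```

I handed the job in at about 95 s: both tapered cups are nested in the locked case and both straight pots are mouth-down on the grid; I left the block, tin and pink cup alone.

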